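# Lay up the ear-and-nose instrument tray

### The arm

A 7-joint arm with a two-finger parallel gripper is mounted at the origin on the work surface. World frame = base frame: x ahead of the robot, y to its left, z up, the work surface at z = 0. Lengths are in m, angles in rad, forces in N, time in s.
With the tool pointing down it reaches from about 0.4 to 0.9 m from the base axis. Payload 5.6 kg.
Tool frame: the origin (TCP) lies midway between the tips of the shut fingers; the grasp point (between the pads) lies 19 mm behind it; z points along the fingers, y is the line along which they close (so a half turn about z gives the same grasp; the last joint's range is limited). The gripper opens to 92 mm and grips with 3 to 60 N. Pads are 20 mm wide; open, the fingers measure 128 mm over their backs; the gripper's body (75 mm by 189 mm) begins 69 mm behind the grasp point.
Start: joints at [1.236, 0.468, -0.012, 1.603, 0.006, 1.071, -0.056], TCP at [0.187, -0.623, 0.215] pointing down, gripper open.
Joint ranges: [-2.53, 2.53], [-0.31, 2.02], [-1.57, 1.55], [0.28, 2.44], [-1.29, 4.43], [0.15, 1.84], [-2.92, 2.92]. Speed limits (rad/s): [2.57, 2.57, 3.14, 3.14, 3.14, 3.14, 3.14].

### API

Orientations are given as a unit quaternion [x, y, z, w].
In Python, from cell import move_pose, move_linear, move_j, gripper_to, sleep, ik, grab_frame, camera_model, PlanningError, hand_in, search_frame, trace, read_clock, read_joint_pos, read_qvel, read_effort, read_tool_pos, read_orientation, read_ft_force, read_moment, read_gripper_width, read_gripper_force gives the robot as it stands. The module is installed in compiled form; this text tells all that it offers. Calls block until the motion is done:
- move_pose(position, orientation): joint-space move of the TCP to a pose.
- move_linear(position, frame=None, max_speed=0.15, guard=None): straight line of the TCP; frame=None keeps the orientation; max_speed is the mean speed in m/s. With guard (N) it stops when the force on the tool has changed by that much, and returns True; else False.
- move_j(angles): joint-space move.
- gripper_to(opening, strength=None): finger opening in m; strength is the grip in N (None keeps the last); returns when the fingers have stopped.
- sleep(seconds).
- ik(position, orientation): joint angles nearest the present ones, or None.
- grab_frame(name): name is "side" or "top"; returns the picture (420x560x3 uint8, blue, green, red); there is no depth.
- camera_model(name): a dict with "camera_matrix" (3x3 intrinsics, pixels), "eye" and "orientation" of the camera in the world. Camera axes: x right, y down, z forward; pixel columns grow to the right and rows downward; lengths in m; the calibration is good to about 2 mm. A picture is of the moment at which its call begins. camera_model takes no time and is no camera call.
A pose or a line that the arm cannot do raises PlanningError and nothing moves.
- hand_in(): hands the job in; it is judged then, once.
Trained networks look in the newest picture that a camera, given by its name, has taken for a name from the list of things; names that differ only in an ending like _2 or _b are one class to them, and where a whole thing is asked for, a point or a joint stands for the part that bears it (a point fixed in the world has none). Each returns a list of dicts, best first, with "confidence" (0 to 1); they miss things now and then, are a little off and sometimes report something else, mostly with a low value. They report only what shows in the picture. A call takes as long as a camera call. They do not tell look-alikes from the thing itself.
- search_frame(camera, name): "box" ([left, top, right, bottom] in pixels, round what is visible of it).
- trace(camera, name): "pixels" (420x560 bool, what is visible of it) and "box" ([left, top, right, bottom] in pixels, round what is visible of it).
Readings, each from a call of its own:
- read_clock(): time.
- read_joint_pos(): joint angles.
- read_qvel(): joint speeds.
- read_effort(): joint torques, N m.
- read_tool_pos(): TCP position.
- read_orientation(): TCP orientation.
- read_ft_force(): force on the tool from outside, world axes, zero at the start.
- read_moment(): the same for the moment, N m.
- read_gripper_width(): finger opening in m.
- read_gripper_force(): force on a finger pad.
Only numpy, scipy, OpenCV 4.12 (cv2) and the standard library are available. Lean on these libraries where they do the work, as an engineer would, in place of code of your own. Each camera call takes 0.05 s, during which the arm holds its last target. There are 200 camera calls.

### The job

Lay up the steel tray for the next ear and nose examination: put the black otoscope handle in the narrow long trough, the steel nasal speculum in the wide long trough, the amber vial with the aluminium cap upright in the round well, and the steel ear speculum on its wide collar in the square well, each resting flat on the floor of its own well. Leave the tuning fork and the dropper bottle where they are; they do not belong on the tray.

Things in the scene. Friction and masses are not known exactly. Their poses are not given: they have to be found in the camera images.
- otoscope_handle: Black otoscope battery handle with a steel collar and a dark steel bayonet at its +x end, lying flat: 140 long (x) x 26 wide (y) x 26 high (z) mm, rounded edges; the sides are flat and parallel around the middle. About 140 g. Origin: centre of its underside, x along its length, z up.
- nasal_speculum: Steel nasal speculum lying flat: two spread handle bars at -x, a solid joint block 30 (x) x 24 (y) x 12 (z) mm with a screw in its middle, two tapered blades close together at +x. Overall 132 long (x) x 45 wide (y, handle end) x 12 high mm, 70 g. Origin: centre of the joint block's underside, mid-length; x along its length, z up. Grip across the joint block.
- vial: Small straight amber glass vial with an aluminium cap, standing: body 24 mm diameter up to 33 mm height, cap 20 mm diameter on top, total height 50 mm. About 30 g. Origin: centre of its underside, z up.
- ear_speculum: Steel ear speculum standing on its wide end: a cylindrical collar 29 mm in diameter and 16 mm high, above it a cone narrowing to an 8 mm tip at 39 mm height. About 40 g. Origin: centre of its underside, z up. Grip it by the collar.
- tuning_fork: Look-alike, to be left alone: steel tuning fork lying flat, round stem 9 mm at -x, two parallel prongs at +x, 160 long (x) x 30 wide (y) x 9 high (z) mm. Origin: mid-length, centre of its underside, x along its length.
- dropper_bottle: Look-alike, to be left alone: amber glass dropper bottle, standing, 30 mm diameter, with a black collar and a rubber bulb instead of an aluminium cap; 64 mm high. Origin: centre of its underside.
- narrow_trough: White plastic well fixed on a flat steel tray (216 x 266 mm, 6 mm thick, edge 11 mm high; fixed, all wells share its yaw). Walls and floor 3 mm thick, rim 8 mm above the underside. Origin: centre of the underside, z up, x along the two troughs. This one is the narrow long trough for the otoscope handle: inside 160 (x) x 46 (y) mm, outside 166 x 52 mm.
- wide_trough: White plastic well fixed on a flat steel tray (216 x 266 mm, 6 mm thick, edge 11 mm high; fixed, all wells share its yaw). Walls and floor 3 mm thick, rim 8 mm above the underside. Origin: centre of the underside, z up, x along the two troughs. This one is the wide long trough for the nasal speculum: inside 150 (x) x 64 (y) mm, outside 156 x 70 mm.
- round_well: White plastic well fixed on a flat steel tray (216 x 266 mm, 6 mm thick, edge 11 mm high; fixed, all wells share its yaw). Walls and floor 3 mm thick, rim 8 mm above the underside. Origin: centre of the underside, z up, x along the two troughs. This one is the round well for the vial: inside diameter 44 mm, outside 50 mm.
- square_well: White plastic well fixed on a flat steel tray (216 x 266 mm, 6 mm thick, edge 11 mm high; fixed, all wells share its yaw). Walls and floor 3 mm thick, rim 8 mm above the underside. Origin: centre of the underside, z up, x along the two troughs. This one is the square well for the ear speculum: inside 50 x 50 mm, outside 56 x 56 mm.
Things that resemble listed ones, but are neither listed nor needed, are in the scene too. Leave any purple look-alike of the vial alone.

How it is judged:
By the outcome, as a careful person would: the job done as asked, in the order asked, and still so for the second after the job is handed in, with the robot touching nothing.
It also fails if it takes over 102 s, if anything falls off the work surface, if the arm or the gripper's body presses on something with over 40 N, if the wrist force passes 120 N, or if a joint passes its speed limit or range.

## Working session

There is one attempt and no reset: what is moved stays moved. The work goes in short steps, each a Python script; the robot and the scene stay as the last script left them, time stands still between calls to the robot, and variables do not carry over. Pictures are saved under pics/ and viewed, at most 14 in all, crops included, and the job is handed in when it is done.

```bash
mkdir -p pics
python3 - <<'E'
from cell import *
import cv2
for n in ("top","side"):
    cv2.imwrite(f"pics/{n}0.png",grab_frame(n)); m=camera_model(n); print(n,m)
    for o in "otoscope_handle nasal_speculum vial ear_speculum tuning_fork dropper_bottle narrow_trough wide_trough round_well square_well".split():
        print(o,[(([int(v) for v in d["box"]]),round(d["confidence"],2)) for d in search_frame(n,o)])
print(read_clock(),read_orientation())
E
```

```text
top {'camera_matrix': array([[391.56486594,   0.        , 278.51368875],
       [  0.        , 391.56486594, 209.74223552],
       [  0.        ,   0.        ,   1.        ]]), 'eye': array([ 0.4144841 , -0.02971358,  0.94567125]), 'orientation': array([-0.69582424,  0.71643764, -0.02951977,  0.04091841])}
otoscope_handle [([397, 136, 414, 200], 0.71), ([360, 141, 372, 199], 0.55)]
nasal_speculum [([301, 141, 326, 194], 0.51)]
vial [([349, 219, 363, 233], 0.42)]
ear_speculum [([134, 207, 156, 226], 0.74), ([287, 230, 301, 243], 0.6)]
tuning_fork [([392, 134, 413, 201], 0.89)]
dropper_bottle [([403, 225, 418, 240], 0.73)]
narrow_trough [([169, 162, 193, 232], 0.61)]
wide_trough [([203, 165, 232, 230], 0.63)]
round_well [([134, 210, 158, 231], 0.79)]
square_well [([134, 166, 157, 189], 0.97)]
side {'camera_matrix': array([[412.75922353,   0.        , 277.5624128 ],
       [  0.        , 412.75922353, 215.31497396],
       [  0.        ,   0.        ,   1.        ]]), 'eye': array([ 0.23098694, -0.60176818,  0.46551472]), 'orientation': array([ 0.86318325, -0.18325865,  0.09757595, -0.46022807])}
otoscope_handle [([354, 263, 425, 305], 0.62)]
nasal_speculum [([321, 224, 378, 258], 0.9)]
vial [([278, 300, 297, 334], 0.76), ([301, 270, 318, 306], 0.59)]
ear_speculum [([253, 231, 269, 254], 0.53)]
tuning_fork []
dropper_bottle [([327, 331, 351, 375], 0.65)]
narrow_trough [([221, 158, 293, 181], 0.93)]
wide_trough [([234, 172, 307, 206], 0.86)]
round_well [([216, 153, 233, 166], 0.57)]
square_well [([253, 146, 280, 158], 0.82)]
1.1 [ 9.89380437e-01  1.45349059e-01 -3.50638392e-06  3.34401036e-05]
```

Run:
```python
import cv2,numpy as np
t=cv2.imread("pics/top0.png");s=cv2.imread("pics/side0.png")
cv2.imwrite("pics/topc.png",cv2.resize(t[110:260,120:440],(800,375),interpolation=cv2.INTER_CUBIC))
cv2.imwrite("pics/sidec.png",cv2.resize(s[130:390,190:450],(600,600),interpolation=cv2.INTER_CUBIC))
```

```text
(no output)
```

View pics/topc.png

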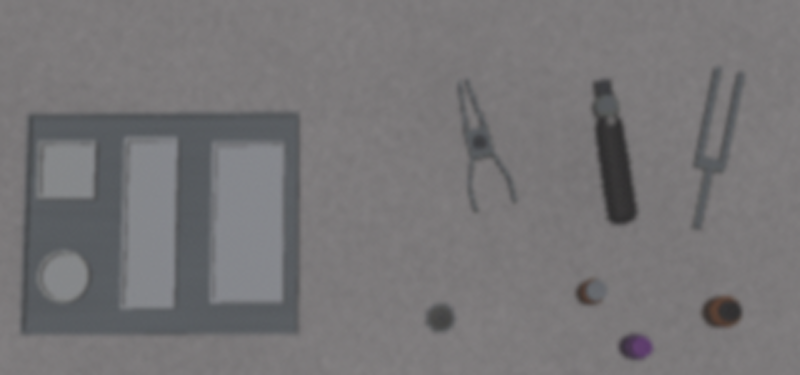

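View pics/sidec.png

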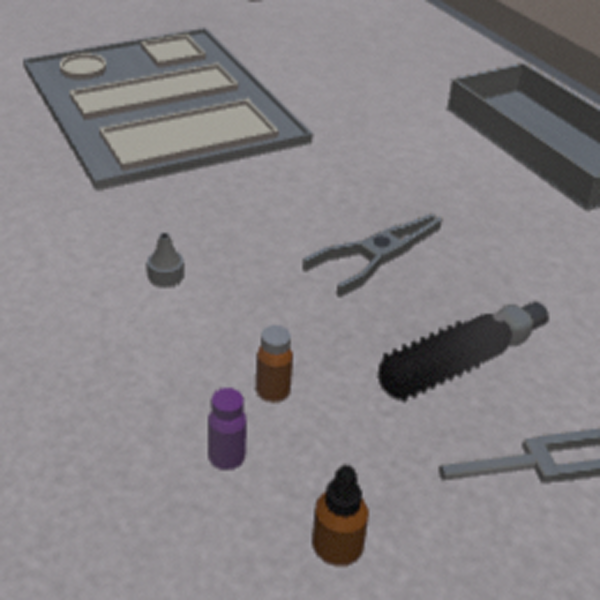

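View pics/side0.png

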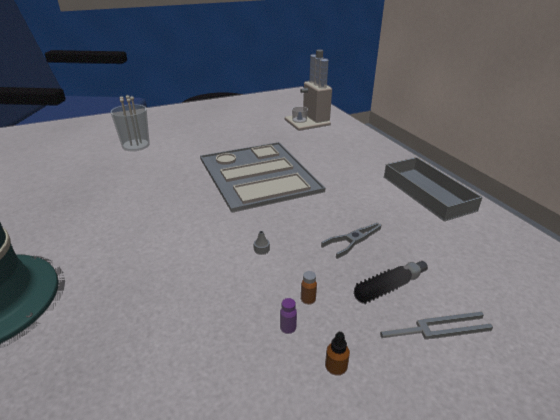

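The top crop (2.5x, offset 120,110) shows the tray on the left with the square well at about (147,178), the round well (145,220), the narrow trough (180,199) and the wide trough (219,198). The nasal speculum is at (312,167), the otoscope handle at (365,170) with its bayonet up, the ear speculum at (296,237), and the tuning fork at (405,170).

Vial candidates in the side view:
- Amber with a silver cap at (309,288)
- Purple at (288,316)
- Dropper bottle with a black bulb at (338,355)

The one at side (309,288), top (356,227), is the vial, because only it has an amber body and an aluminium cap. The enlarged crops confirm this.

```bash
cat > vis.py <<'E'
from cell import *
import numpy as np, cv2
from scipy.spatial.transform import Rotation as R
from scipy.optimize import least_squares
def ray(cam,uv):
    m=camera_model(cam); d=np.linalg.inv(m["camera_matrix"])@[uv[0],uv[1],1]
    return m["eye"],R.from_quat(m["orientation"]).apply(d)
def plane(cam,uv,z):
    e,d=ray(cam,uv); return (e+d*(z-e[2])/d[2])[:2]
def proj(cam,P):
    m=camera_model(cam); p=R.from_quat(m["orientation"]).inv().apply(np.asarray(P)-m["eye"])@m["camera_matrix"].T
    return p[:,:2]/p[:,2:]
def masks(cam,name,near=None):
    out=[]
    for d in trace(cam,name):
        if d["pixels"].sum()<20: continue
        ys,xs=np.nonzero(d["pixels"]); out.append((d["confidence"],np.array([xs.mean(),ys.mean()]),d["pixels"]))
    if near is not None:
        out=[o for o in out if np.hypot(*(o[1]-near))<15]
    return out[0] if out else None
def hull_moments(cam,P):
    h=cv2.convexHull(proj(cam,P).astype(np.float32)); m=cv2.moments(h)
    return np.array([m["m10"],m["m01"]])/m["m00"]
def cyl(profile):
    a=np.linspace(0,2*np.pi,48,endpoint=False)
    return np.array([[r*np.cos(t),r*np.sin(t),z] for r,z in profile for t in a])
def fit_round(name,profile,obs):
    P=cyl(profile)
    f=lambda p:np.concatenate([hull_moments(c,P+[p[0],p[1],0])-o for c,o in obs])
    c,o=obs[0]; s=least_squares(f,plane(c,o,.02)); return s.x,s.fun
def xyyaw(cam,mask,z):
    c=max(cv2.findContours(mask.astype(np.uint8),cv2.RETR_EXTERNAL,cv2.CHAIN_APPROX_NONE)[0],key=len)[:,0]
    ys,xs=np.nonzero(mask); W=np.array([plane(cam,p,z) for p in zip(xs,ys)],np.float32)
    (cx,cy),(w,h),a=cv2.minAreaRect(W)
    u=np.linalg.svd(W-W.mean(0))[2][0]; u=u*np.sign(u[0])
    return dict(mean=W.mean(0).round(4),rectc=np.round((cx,cy),4),size=np.round((w,h),4),recta=round(a,1),pca=round(float(np.degrees(np.arctan2(u[1],u[0]))),1))
E
python3 - <<'E'
from vis import *
grab_frame("top");grab_frame("side")
near={"otoscope_handle":((366,170),(391,281),.013),"nasal_speculum":((313,167),(351,240),.006),"narrow_trough":((181,198),(257,170),.012),"wide_trough":((218,198),(271,189),.012),"round_well":((145,220),(226,159),.012),"square_well":((146,178),(266,152),.012)}
for n,(a,b,z) in near.items():
    for c,q in (("top",a),("side",b)):
        m=masks(c,n,q); print(n,c,None if m is None else (round(m[0],2),m[1].round(1),xyyaw(c,m[2],z)))
for n,pr,a,b in (("vial",[(.012,0),(.012,.033),(.01,.036),(.01,.05)],(356,226),(309,288)),("ear_speculum",[(.0145,0),(.0145,.016),(.004,.039)],(295,237),(261,243))):
    obs=[]
    for c,q in (("top",a),("side",b)):
        m=masks(c,n,q); print(n,c,None if m is None else (m[0],m[1],m[2].sum()))
        if m is not None: obs.append((c,m[1])); print(fit_round(n,pr,[obs[-1]]))
    if obs: print(fit_round(n,pr,obs))
e1,d1=ray("top",(311.6,166.8)); e2,d2=ray("side",(355.5,234.9))
print("screw",plane("top",(311.6,166.8),.012),plane("side",(355.5,234.9),.012))
print("handle ends",plane("top",(360.6,142),.013),plane("top",(369,199),.013))
print("nasal ends",plane("top",(305,143),.006),plane("top",(317.5,192),.006))
E
```

```text
otoscope_handle top (0.87, array([364.8, 172.2]), {'mean': array([ 0.5926, -0.2262], dtype=float32), 'rectc': array([ 0.5973, -0.2268]), 'size': array([0.1406, 0.0291]), 'recta': 4.7, 'pca': 5.7})
otoscope_handle side (0.77, array([387.1, 281.2]), {'mean': array([ 0.5885, -0.2278], dtype=float32), 'rectc': array([ 0.5968, -0.2266]), 'size': array([0.1542, 0.0438]), 'recta': 5.7, 'pca': 8.1})
nasal_speculum top (0.72, array([313. , 167.3]), {'mean': array([ 0.6101, -0.1028], dtype=float32), 'rectc': array([ 0.6166, -0.1047]), 'size': array([0.1066, 0.0405]), 'recta': 4.7, 'pca': 23.6})
nasal_speculum side (0.8, array([352.5, 238.4]), {'mean': array([ 0.6049, -0.1018], dtype=float32), 'rectc': array([ 0.6097, -0.1015]), 'size': array([0.1345, 0.052 ]), 'recta': 12.5, 'pca': 14.7})
narrow_trough top (0.74, array([179.5, 198.5]), {'mean': array([0.5427, 0.2223], dtype=float32), 'rectc': array([0.5433, 0.2222]), 'size': array([0.0571, 0.1683]), 'recta': 87.4, 'pca': -2.5})
narrow_trough side (0.63, array([255.6, 169.1]), {'mean': array([0.5385, 0.2165], dtype=float32), 'rectc': array([0.5
[... 1340 characters left out ...]
]), array([-8.97095617e-07, -7.97398798e-07]))
(array([ 0.46148413, -0.19945641]), array([-8.97095617e-07, -7.97398798e-07]))
ear_speculum top (0.46, array([295.5, 236.5]), np.int64(120))
(array([ 0.44293351, -0.05455045]), array([6.71766827e-07, 3.00973710e-07]))
ear_speculum side (0.84, array([261.55645161, 244.29435484]), np.int64(248))
(array([ 0.44127629, -0.05820258]), array([4.69808242e-07, 3.20627009e-07]))
(array([ 0.44266345, -0.05433754]), array([-0.08547169,  0.11584927, -0.09568422, -1.41874776]))
screw [ 0.61002549 -0.09895491] [ 0.61014049 -0.10180352]
handle ends [ 0.66712894 -0.21982677] [ 0.52725442 -0.23299366]
nasal ends [ 0.6710269  -0.08542873] [ 0.54893462 -0.11137205]
```

```bash
cat > act.py <<'E'
from vis import *
def q(deg): a=np.radians(deg)/2; return [float(np.cos(a)),float(np.sin(a)),0.,0.]
def pick(xy,deg,tip,opening,strength,hi=.17):
    move_pose([*xy,hi],q(deg)); gripper_to(opening)
    move_linear([*xy,tip+.03],max_speed=.2)
    hit=move_linear([*xy,tip],max_speed=.06,guard=10)
    gripper_to(0.,strength)
    print("pick hit",hit,"tip",read_tool_pos().round(4),"w",round(read_gripper_width(),4),"f",round(read_gripper_force(),1))
    move_linear([*xy,tip+.015],max_speed=.05); move_linear([*xy,hi],max_speed=.25)
    print("lifted w",round(read_gripper_width(),4),"t",round(read_clock(),1))
def place(xy,deg,tip,wide,hi=.17):
    move_pose([*xy,hi],q(deg)); print("w",round(read_gripper_width(),4))
    move_linear([*xy,.05],max_speed=.2)
    hit=move_linear([*xy,.0145],max_speed=.04,guard=5)
    print("place hit",hit,"tip",read_tool_pos().round(4),"expected",.009+tip)
    gripper_to(wide); move_linear([*xy,hi],max_speed=.25); print("t",round(read_clock(),1))
E
python3 - <<'E'
from act import *
for p in ((308,126),(318,118),(328,122),(135,146),(388,186),(445,214)): print(p,plane("side",p,0).round(3))
print("purple",plane("side",(288,328),0))
pick((.597,-.2265),5.4,.007,.06,25)
grab_frame("top");grab_frame("side"); cv2.imwrite("pics/s1.png",grab_frame("side"))
for c in ("top","side"):
  for n in ("vial",): print(c,[(round(d["confidence"],2),np.round(d["box"])) for d in search_frame(c,n)])
E
```

```text
(308, 126) [0.79  0.432]
(318, 118) [0.849 0.478]
(328, 122) [0.861 0.436]
(135, 146) [0.297 0.495]
(388, 186) [0.789 0.039]
(445, 214) [ 0.826 -0.102]
purple [ 0.40815792 -0.23989079]
pick hit False tip [ 0.5971 -0.2266  0.0072] w 0.0256 f 25.0
lifted w 0.026 t 8.0
top [(0.68, array([351., 220., 361., 233.])), (0.64, array([370., 241., 377., 250.]))]
side [(0.87, array([282., 299., 297., 334.])), (0.79, array([301., 272., 318., 307.]))]
```

View pics/s1.png

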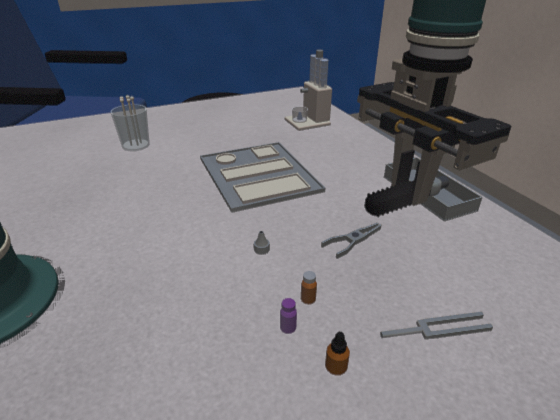

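The side view shows the handle held level between the fingers at about (400,195), and nothing else has moved. Next I place it.

Run:
```python
from act import *
V=[(.012,0),(.012,.033),(.01,.036),(.01,.05)]
for o in ([("top",(356,226.4))],[("side",(308.6,287.3))],[("top",(356,226.4)),("side",(308.6,287.3))]): print(fit_round("vial",V,o))
place((.5425,.221),-1.7,.007,.05)
pick((.610,-.1005),12,.0055,.06,25)
cv2.imwrite("pics/s2.png",grab_frame("side"))
```

```text
(array([ 0.46226417, -0.19741167]), array([-4.16488888e-07, -3.09055082e-07]))
(array([ 0.46141475, -0.19952648]), array([ 3.15990479e-06, -1.21260717e-06]))
(array([ 0.46154854, -0.19825432]), array([ 0.37424209,  0.29279423, -0.30811458, -0.56043218]))
w 0.0255
place hit True tip [0.5419 0.2208 0.016 ] expected 0.016
t 12.7
pick hit False tip [ 0.6101 -0.1005  0.0056] w 0.0234 f 25.0
lifted w 0.0236 t 17.6
```

View pics/s2.png

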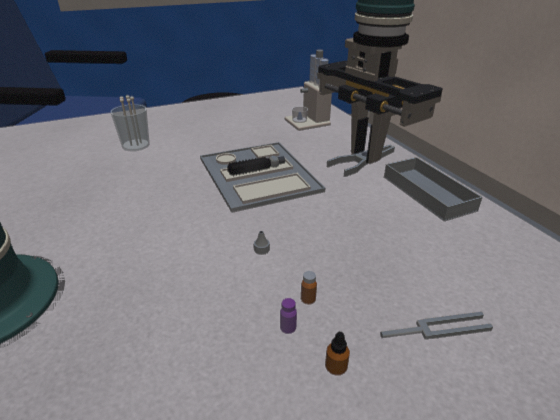

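The handle lies in the narrow trough at (256,164), and the nasal speculum is held level at (365,158). I carry on with the nasal speculum and the vial.

Run:
```python
from act import *
place((.5405,.127),-1.7,.0055,.045)
pick((.4615,-.1983),45,.007,.06,15)
cv2.imwrite("pics/s3.png",grab_frame("side"))
```

```text
w 0.0237
place hit True tip [0.5399 0.1269 0.0146] expected 0.014499999999999999
t 21.5
pick hit False tip [ 0.4616 -0.1984  0.0071] w 0.0235 f 15.0
lifted w 0.0237 t 26.5
```

View pics/s3.png

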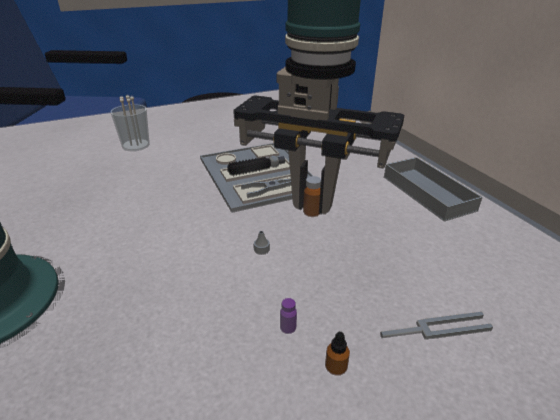

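The nasal speculum lies in the wide trough at (265,186), and the amber vial is upright in the grip at (313,197). The purple one at (288,316) is untouched.

Run:
```python
from act import *
place((.4935,.304),-1.7,.007,.045)
pick((.4425,-.0548),0,.006,.06,20)
place((.597,.302),-1.7,.006,.05)
move_pose([.45,-.1,.3],q(0))
s=grab_frame("side");t=grab_frame("top")
cv2.imwrite("pics/s4.png",cv2.resize(s[130:230,180:340],(800,500),interpolation=cv2.INTER_CUBIC))
cv2.imwrite("pics/t4.png",cv2.resize(t[140:260,120:280],(800,600),interpolation=cv2.INTER_CUBIC))
```

```text
w 0.0233
place hit True tip [0.4931 0.3037 0.016 ] expected 0.016
t 31.2
pick hit False tip [ 0.4426 -0.0549  0.0061] w 0.0282 f 20.0
lifted w 0.0283 t 36.2
w 0.0283
place hit True tip [0.5965 0.3017 0.0152] expected 0.015
t 40.5
```

View pics/s4.png

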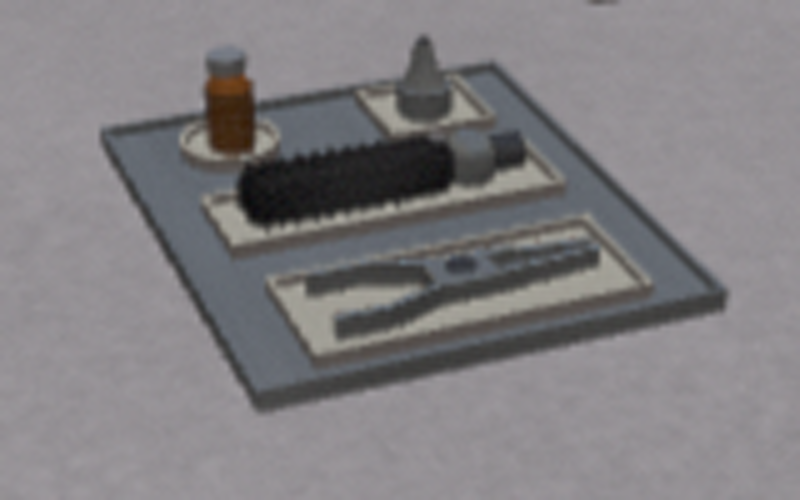

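View pics/t4.png

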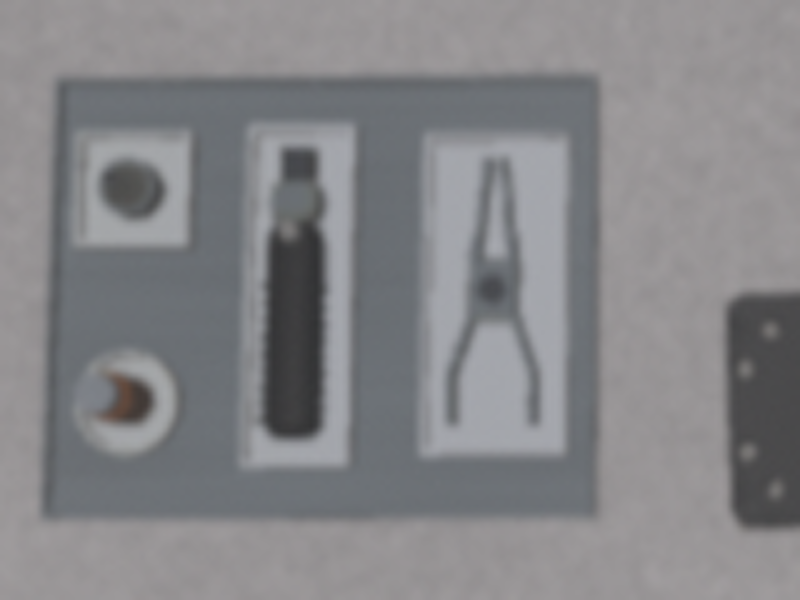

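Both crops show all four items within their wells: the vial and ear speculum upright, the handle and nasal speculum flat. The descents stopped where contact with the floor was expected.

```bash
python3 -c "
from cell import *
print(read_clock(),hand_in())"
```

```text
the job is handed in; nothing more can be done
42.25 None
```

The tray is laid up in the order asked, with all four items seen in their own wells in the last pictures; the tuning fork, dropper bottle and purple look-alike were never handled, and the job was handed in at 42 s.

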